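Shut the seed tray and tuck in its closing tab

TASK

The seed tray's clear lid stands ajar. Using only closed fingertips, pinching and lifting nothing, press the lid down until it is fully shut, then fold the hinged tab on the tray's near edge over onto the lid and push it by its ridge fully home, so that its front edge is tucked beneath the lip on the lid and the tab stays down when you let go. Do not raise the lid any higher, leave everything else on the bench where it is, and finish clear of everything.

Things in the scene. Friction and masses are not known exactly. Their poses are not given: they have to be found in the camera images.
- tray: White plastic seed tray fixed to the bench, 165 (x) by 240 (y) by 55 mm, black cell insert. Origin under its centre, on the bench; z up, +x from its near edge (tab) to its far edge (lid hinge). The shut lid's top face is 60 mm above the bench. The tab's pin lies along y at x = -88.5 mm, z = 61 mm; the lid's hinge along y at x = 82.5 mm, z = 56 mm.
- lid (a joint): Angle of the clear lid, rad: 0 is shut, grows as the near edge rises; stop at 0.9. Starts between 0.25 and 0.55. The hinge is stiff, so the lid stays where it is left; about 3 N down near the lid points moves it. The lid is a clear plate 169 x 244 x 4 mm; the lip stands on its top face.
- lid_left (a point): A free place on the lid's top face to press: 110 mm from the lid's hinge axis, 75 mm to the tray's +y side of the middle, beside the lip. Moves with the lid.
- lid_right (a point): The same place on the tray's -y side, 75 mm from the middle.
- tab_hinge (a joint): Angle of the white tab about its pin, rad: 0 is folded flat over the lid, pi/2 upright, more leans out away from the tray; stops at 0 and 2.4. Starts between 1.75 and 2.3. A light spring opens it: a tab that is folded but not tucked stands up again when let go. Holding it flat takes about 2 N pressed 26 mm from the pin.
- tab_slide (a joint): How far the tab has slid along its own length on its slotted hinge, m: 0 drawn back, 0.015 fully home (stop). Starts between 0 and 0.002. It takes about 2 N to slide and stays where it is left. When flat, growing means moving along the tray's +x, beneath the lip.
- tab_pin (a point): Middle of the tab's hinge pin (steel, 5 mm thick, 84 mm long, at the tray's near edge). Its axes turn with the tab: x from the pin to the tab's free edge, z out of the face that is on top once folded. The tab is a plate 60 mm wide, 3 mm thick; its underside is level with the pin's axis; its free edge is 75 mm from the pin when drawn back.
- tab_ridge (a point): Middle of the pin-side face of the raised ridge across the tab: the face to push when sliding the tab home. The ridge is on the face that looks outwards (up once folded), 7 mm high, 5 mm thick, full width; its pin-side face is 48 mm from the pin when drawn back, leaving a flat area between pin and ridge for fingertips.
- tab_edge (a point): Middle of the tab's free edge, at half its thickness.
- lip_edge (a point): Middle of the lower near edge of the lip, a white bridge on the lid, 78 mm wide (66 mm inside), 22 mm deep, 3 mm thick, open towards the tab, closed at sides and back. Lid shut: its underside is 69 mm above the bench, leaving 5 mm free above a flat tab. It begins 79 mm from the pin: a flat, drawn-back tab ends 4 mm short of it; fully home it reaches 11 mm beneath.
- green_pot: Bystander: glazed green ceramic pot, 100 mm across, 90 mm high, loose; origin under its centre.
- garden_fork: Bystander: steel hand fork with wooden handle, 255 mm long (its x), 60 mm wide, 22 mm high, lying loose beside the tray; origin on the bench near its middle.
- marker: Bystander: single bamboo plant marker, 133 mm long (its x), 16 mm wide, 4 mm thick, lying loose; origin under its middle.
- marker_set: Bystander: banded stack of bamboo plant markers, 133 x 54 x 13 mm, lying near the robot; origin under its middle.
- tool_box: Bystander: latched tin tool box, 154 x 264 x 130 mm plus a handle to 160 mm, loose; origin under its centre.
- clay_pot: Bystander: small clay pot, 90 mm across, 80 mm high, loose; origin under its centre.
- spray_bottle: Bystander: white bottle, 70 mm across, 180 mm high, loose; origin under its centre.
- twine_spool: Bystander: wooden spool, 70 mm across, 60 mm high, loose; origin under its centre.

How it is judged:
On the way, in this order (a step that is already met when the one before it is completed fails the run):
1. the lid is pressed shut (value of joint lid below 0.03 rad), for 0.1 s.
2. the tab is folded down over the shut lid (value of joint lid below 0.03 rad and value of joint tab_hinge below 0.15 rad), for 0.02 s.
3. the tab is pushed home beneath the lip (value of joint tab_hinge below 0.11 rad and value of joint tab_slide above 0.0115 m), for 0.1 s.
At the end, for the whole second after the job is handed in: The lid is shut (under 0.03 rad), the tab lies folded (under 0.11 rad; resting against the lip's underside it reads about 0.06), slid at least 11.5 of its 15 mm, and its edge is below the lip's underside and at least 6 mm beyond the lip's near edge (all of step 3 and value of joint lid below 0.03 rad and z of tab_edge in the frame of lip_edge below 0 m and x of tab_edge in the frame of lip_edge above 0.006 m); the robot touches nothing.
It fails at once if the lid is raised higher than it stood (value of joint lid above 0.65 rad).
It fails at once if one of the bystanders is moved by more than 20 mm, or lifted (distance of any of green_pot, garden_fork, marker, marker_set, tool_box, clay_pot, spray_bottle, twine_spool from where it was at the start of the episode above 0.02 m).
It also fails if it takes over 40 s, if anything falls off the work surface, if the arm or the gripper's body presses on something with over 40 N, if the wrist force passes 120 N, or if a joint passes its speed limit or range.

ROBOT

A 7-joint arm with a two-finger parallel gripper is mounted at the origin on the work surface. World frame = base frame: x ahead of the robot, y to its left, z up, the work surface at z = 0. Lengths are in m, angles in rad, forces in N, time in s.
With the tool pointing down it reaches from about 0.425 to 0.925 m from the base axis. Payload 6.8 kg.
Tool frame: the origin (TCP) lies midway between the tips of the shut fingers; the grasp point (between the pads) lies 19 mm behind it; z points along the fingers, y is the direction in which the jaws open and shut (so a half turn about z gives the same grasp; the last joint's range is limited). The gripper opens to 85 mm and grips with 20 to 120 N. Pads are 22 mm wide; open, the fingers measure 114 mm over their backs; the gripper's body (76 mm by 85 mm) begins 54 mm behind the grasp point. The pads swing forward as they close: fully open they stand 13 mm farther back than shut.
Start: joints at [1.171, 0.477, 0.022, 1.555, -0.011, 1.109, -0.083], TCP at [0.194, -0.646, 0.231] pointing down, gripper open.
Joint ranges: [-2.96, 2.96], [-0.34, 2.1], [-1.41, 1.46], [0.24, 2.44], [-1.37, 4.51], [0.17, 1.92], [-2.96, 2.96]. Speed limits (rad/s): [2.39, 2.39, 3.14, 3.14, 3.14, 3.14, 3.14].

INTERFACE

Orientations are given as a unit quaternion [w, x, y, z].
In Python, from station import * gives the robot as it stands. The module is installed in compiled form; this text tells all that it offers.
- The arm moves only by the tool jog_arm, never from a script. Its arguments are lists of equal length, an entry for each row: "dp": the shift along the tool's x, y, z in units of 25 mm (1.0 is 25 mm), a list of three; "angular": the turn, a rotation vector about the tool's x, y, z in units of 5 degrees (1.0 is 5 degrees), a list of three; "claw": the finger opening in mm, from 0 to 85.4. A call has exactly 5 rows; each row is the pose to reach, as a shift and turn from the pose commanded when the call began, along the tool's axes at that moment; what a row does not reach only later rows make up. A row lasts 1/10 s, in which the tool goes at most 50 mm and 8.59 degrees, less where a joint would pass 70% of its speed; a pose out of reach is approached as far as the arm can. A call with a gripper value outside its range is refused whole. The fingers move at their own pace and stop on an object; "grip_force" is the grip in N (left out, the last holds). Time passes only in rows, so rows that repeat a pose let the fingers close, or fill a call up. It gives the time, the measured TCP pose, the force and the opening at its end, in the units of the state.
- get_obs(): the state, without advancing time (a new reading comes with each control period).
- read_camera(name): name is "scene" or "top"; returns a dict with "pixels" (400x640x3 uint8, blue, green, red), "camera_matrix" (3x3 intrinsics, pixels), "k1" (the pictures are not rectified: a ray, as slopes to the right and down, at radius r is drawn at 1 + k1 r^2 times it, then the intrinsics apply), "rvec" (rotation vector, rad) and "tvec" (3), from world to camera coordinates, as OpenCV has them. Camera axes: x right, y down, z forward; pixel columns grow to the right and rows downward; lengths in m; the calibration is good to about 2 mm. A picture is of the moment at which its call begins. There is no depth.
- hand_in(): hands the job in, once; it reports no verdict.
The state is a dict: "t": time; "q": joint angles; "joint_vel": joint speeds; "joint_torque": joint torques, N m; "eef_pos": TCP position; "tool_rot": TCP orientation; "contact_force": force on the tool from outside, world axes, zero at the start; "torque": the same for the moment, N m; "gripper_width": opening from 0.0 (shut) to 1.0 (fully open).
Only numpy, scipy, OpenCV 4.12 (cv2) and the standard library are available. Lean on these libraries where they do the work, as an engineer would, in place of code of your own. Each camera call takes 0.05 s, during which the arm holds its last target.

## Working session

There is one attempt and no reset: what is moved stays moved. The work goes in short steps, Python scripts to look and compute and a tool call to move; the robot and the scene stay as the last step left them, time stands still between calls to the robot, and variables do not carry over. Pictures are saved under pics/ and viewed, and the job is handed in when it is done.

Besides the shell and the picture viewer there is one more tool, called after "Emit:" in YAML: its name, and indented under it one key for each argument. jog_arm: Moves the arm, as the interface text tells. Its arguments: {"type":"object","properties":{"dp":{"type":"array","items":{"type":"array","items":{"type":"number"}}},"angular":{"type":"array","items":{"type":"array","items":{"type":"number"}}},"claw":{"type":"array","items":{"type":"number"}},"grip_force":{"type":"number"}},"required":["dp","angular","claw"]}

```bash
mkdir -p pics
cat > h.py <<'E'
from station import *
import numpy as np, cv2
from scipy.spatial.transform import Rotation as R
def snap(name,fn):
    c=read_camera(name); cv2.imwrite('pics/'+fn+'.png',c['pixels']); 
    np.savez('pics/'+fn+'.npz',**{k:np.array(v) for k,v in c.items()})
    return c
def cal(fn):
    return dict(np.load('pics/'+fn+'.npz'))
def proj(c,P):
    P=np.atleast_2d(P).astype(float)
    Rm=cv2.Rodrigues(np.array(c['rvec'],float))[0]
    X=P@Rm.T+np.array(c['tvec']).ravel()
    s=X[:,:2]/X[:,2:]
    r2=(s**2).sum(1,keepdims=True)
    s=s*(1+float(c['k1'])*r2)
    K=np.array(c['camera_matrix'])
    return s@K[:2,:2].T+K[:2,2]
def ray(c,uv):
    uv=np.atleast_2d(uv).astype(float)
    K=np.array(c['camera_matrix'])
    p=cv2.undistortPoints(uv.reshape(-1,1,2),K,np.array([float(c['k1']),0,0,0.])).reshape(-1,2)
    Rm=cv2.Rodrigues(np.array(c['rvec'],float))[0]
    d=np.c_[p,np.ones(len(p))]@Rm
    o=-Rm.T@np.array(c['tvec']).ravel()
    return o,d
def atz(c,uv,z):
    o,d=ray(c,uv)
    return o+d*((z-o[2])/d[:,2])[:,None]
E
python3 - <<'E'
from h import *
for n in('scene','top'):
    c=snap(n,n+'0'); print(n,c['camera_matrix'],c['k1'],ray(c,[[320,200]]))
print(get_obs())
E
```

```text
scene [[389.93435562   0.         315.75322818]
 [  0.         389.93435562 197.03065859]
 [  0.           0.           1.        ]] 0.02859973941767061 (array([1.20028841, 0.27164054, 1.04230958]), array([[-0.53938709, -0.19290227, -0.81977245]]))
top [[435.27166546   0.         324.73156719]
 [  0.         435.27166546 195.10596235]
 [  0.           0.           1.        ]] 0.001554421869890982 (array([0.45471832, 0.03093025, 1.34596816]), array([[ 0.04049315,  0.01885291, -0.99912434]]))
{'t': 0.1, 'q': array([ 1.17090753,  0.47770899,  0.02234886,  1.55632078, -0.01147313,
        1.10927449, -0.08309116]), 'joint_vel': array([ 1.32300357e-03, -2.17396961e-03, -7.28297114e-05, -3.29743022e-03,
       -7.76153172e-04, -2.22073410e-03, -1.30287860e-04]), 'joint_torque': array([ 4.77766778e-03, -5.97757030e+01,  1.61354240e+00, -2.81953937e+01,
        1.27327902e-02,  4.99716887e-03, -1.04128017e-05]), 'eef_pos': array([ 0.19400851, -0.64598714,  0.23044215]), 'tool_rot': array([-7.69895197e-04,  9.89373374e-01,  1.45394980e-01, -1.84337349e-04]), 'contact_force': array([ 0.34750847,  0.20059362, -0.5850673 ]), 'torque': array([-0.01053456, -0.03643957,  0.0404934 ]), 'gripper_width': 1.0023024099835776}
```

View pics/scene0.png

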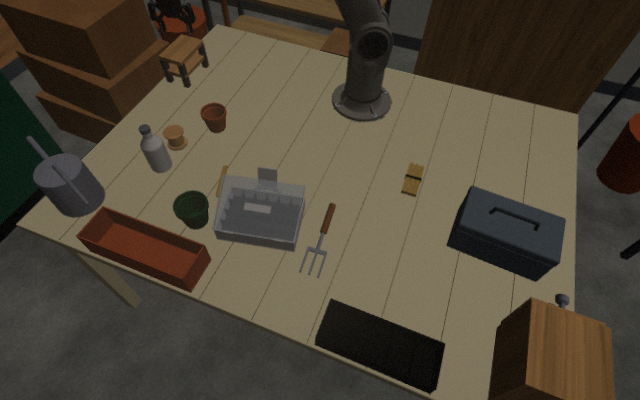

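View pics/top0.png

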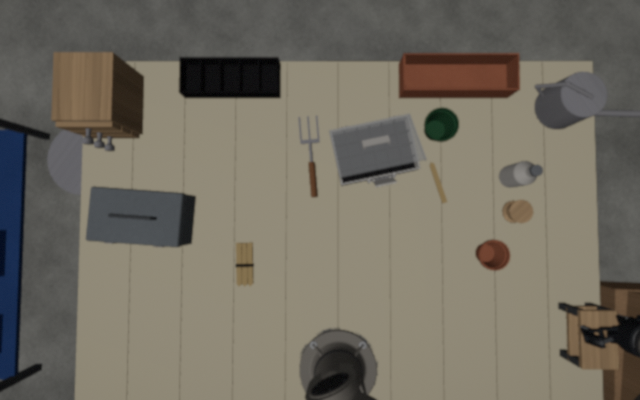

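Run:
```python
from h import *
a=cv2.imread('pics/scene0.png')[150:260,190:350]; cv2.imwrite('pics/s0z.png',cv2.resize(cv2.convertScaleAbs(a,alpha=1.6),None,fx=5,fy=5,interpolation=cv2.INTER_CUBIC))
a=cv2.imread('pics/top0.png')[100:200,310:440]; cv2.imwrite('pics/t0z.png',cv2.resize(cv2.convertScaleAbs(a,alpha=1.8),None,fx=6,fy=6-.0,interpolation=cv2.INTER_CUBIC)[:600])
c=cal('top0'); print(atz(c,[[330,130],[410,115],[424,160],[340,185]],0.05)); print(proj(c,[[0,0,0],[.5,0,0],[.5,.1,0]]))
```

```text
[[ 0.71773752  0.02573775  0.05      ]
 [ 0.76314743 -0.21462169  0.05      ]
 [ 0.62718189 -0.2552053   0.05      ]
 [ 0.55210023 -0.0042216   0.05      ]]
[[338.2506183  367.82156239]
 [338.20460588 203.0131171 ]
 [305.88382734 202.97838664]]
```

View pics/s0z.png

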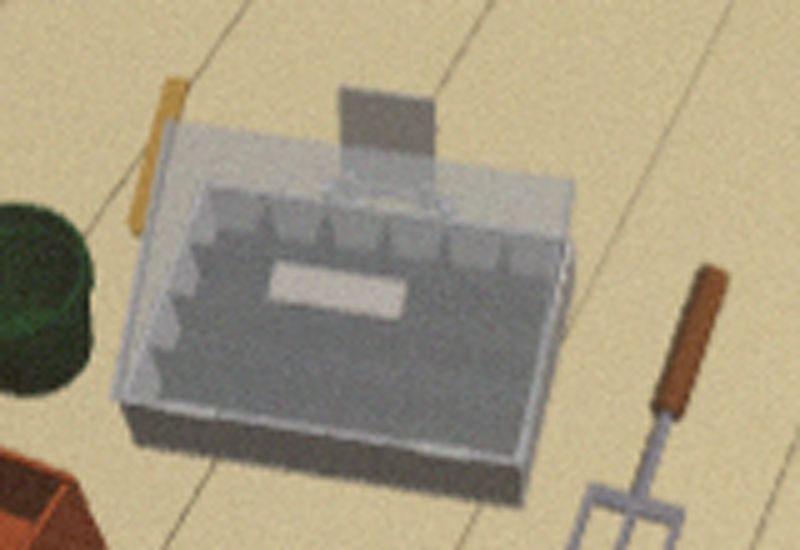

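View pics/t0z.png

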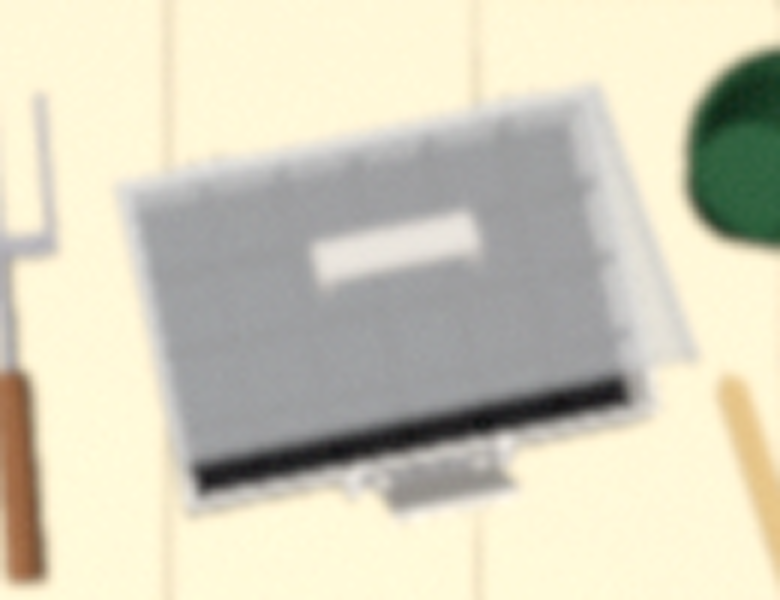

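```bash
cat > fit.py <<'E'
from h import *
from scipy.optimize import least_squares
def model(p,name):
    x,y,yaw,lid,tab,sl=p
    def lidp(px,py,h): # px dist from hinge toward near, h above lid bottom(56mm)
        return [.0825-px*np.cos(lid)-h*np.sin(lid)*-1*1.0 if False else .0825-px*np.cos(lid)+h*np.sin(lid), py, .056+px*np.sin(lid)+h*np.cos(lid)]
    def tabp(d,py,h):
        return [-.0885+d*np.cos(tab)-h*np.sin(tab), py, .061+d*np.sin(tab)+h*np.cos(tab)]
    L={}
    for s,n in((1,'L'),(-1,'R')):
        L['rimnear'+n]=[-.0825,s*.12,.055]
        L['botfar'+n]=[.0825,s*.12,0]
        L['lidfar'+n]=lidp(0,s*.122,.004)
        L['lidnear'+n]=lidp(.169,s*.122,.004)
        # lip begins 79mm from pin -> x=-.0095 -> 92 from hinge; top at 72mm: h=16
        L['lipnear'+n]=lidp(.092,s*.039,.016)
        L['lipfar'+n]=lidp(.070,s*.039,.016)
        L['tab'+n]=tabp(.075+sl,s*.03,0.0015)
    P=np.array([L[k] for k in name])
    c,s=np.cos(yaw),np.sin(yaw)
    return np.c_[c*P[:,0]-s*P[:,1]+x, s*P[:,0]+c*P[:,1]+y, P[:,2]]
def dofit(obs,p0=None,fix_sl=0.001,verbose=True):
    # obs: list of (cal, {name:uv})
    def res(p):
        p=np.r_[p,fix_sl]; r=[]
        for c,d in obs:
            n=list(d); r.append((proj(c,model(p,n))-np.array([d[k] for k in n])).ravel())
        return np.concatenate(r)
    p0=p0 if p0 is not None else [.66,-.11,.2,.4,2.0]
    s=least_squares(res,p0,loss='soft_l1',f_scale=1.0)
    if verbose:
        r=res(s.x).reshape(-1,2); i=0
        for c,d in obs:
            for k in d: print(k,r[i].round(1)); i+=1
        J=s.jac; print('sd',np.sqrt(np.diag(np.linalg.inv(J.T@J))).round(4))
    return s.x
E
python3 - <<'E'
from fit import *
t={'rimnearL':(195,508),'rimnearR':(650,408),'lidfarL':(122,185),'lidfarR':(597,85),'lidnearR':(695,358),
'lipfarL':(312,240),'lipfarR':(470,210),'lipnearR':(480,248),'lipnearL':(322,285),'tabL':(397,515),'tabR':(515,487)}
s={'lidnearR':(168,122),'lidnearL':(573,180),'lidfarR':(118,400),'lidfarL':(525,460),'tabR':(340,87),'tabL':(435,97),
'lipnearR':(272,262),'lipnearL':(407,280),'lipfarL':(402,318),'lipfarR':(267,298),'botfarR':(135,447),'botfarL':(522,505)}
t={k:((u+.5)/6-.5+310,(v+.5)/6-.5+100) for k,(u,v) in t.items()}
s={k:((u+.5)/5-.5+190,(v+.5)/5-.5+150) for k,(u,v) in s.items()}
p=dofit([(cal('top0'),t),(cal('scene0'),s)]); print(p.round(4)); np.save('p0.npy',p)
E
```

```text
rimnearL [-0.4 -0.4]
rimnearR [ 2.7 -0.6]
lidfarL [-0.6 -1. ]
lidfarR [ 0.1 -1.4]
lidnearR [ 0.5 -0.1]
lipfarL [0.1 0.7]
lipfarR [0.2 0. ]
lipnearR [ 0.5 -0.2]
lipnearL [ 0.2 -0.6]
tabL [ 0.5 -0.5]
tabR [ 1.9 -0.3]
lidnearR [ 0.9 -0.9]
lidnearL [ 0.4 -0.7]
lidfarR [-0.9 -0.6]
lidfarL [0.2 0.5]
tabR [ 0.1 -0.8]
tabL [ 0.5 -0. ]
lipnearR [ 1.3 -0.3]
lipnearL [0.5 0.1]
lipfarL [ 0.1 -0.1]
lipfarR [ 0.8 -0.1]
botfarR [ 0.5 -0.3]
botfarL [0.8 0.6]
sd [0.001  0.0008 0.0072 0.024  0.0304]
[ 0.661  -0.1091  0.2123  0.4318  1.8533]
```

```bash
cat > plan.py <<'E'
from h import *
P=np.load('p0.npy')
def tw(v):
    x,y,yaw=P[:3]; c,s=np.cos(yaw),np.sin(yaw)
    return np.array([c*v[0]-s*v[1]+x,s*v[0]+c*v[1]+y,v[2]])
def wt(w):
    x,y,yaw=P[:3]; c,s=np.cos(yaw),np.sin(yaw); a,b=w[0]-x,w[1]-y
    return np.array([c*a+s*b,-s*a+c*b,w[2]])
def st(pos=None):
    o=get_obs(); q=o['tool_rot']; r=R.from_quat([q[1],q[2],q[3],q[0]])
    return o,(o['eef_pos'] if pos is None else np.array(pos)),r
def goal():
    # tool x along tray x, z down
    yaw=P[2]; c,s=np.cos(yaw),np.sin(yaw)
    return R.from_matrix(np.array([[c,s,0],[s,-c,0],[0,0,-1]]))
def show(targets,pos=None,rot=None):
    o,p,r=st(pos)
    if rot is not None: r=rot
    print('t',round(o['t'],2),'tray-frame tcp',(wt(o['eef_pos'])*1e3).round(1),'F',o['contact_force'].round(1),'g',round(o['gripper_width'],3))
    print('rot',np.rad2deg((r.inv()*goal()).as_rotvec()/1).round(2)/5)
    for t in targets: print(t,(r.inv().apply(tw(t)-p)/.025).round(2))
E
python3 - <<'E'
from plan import *
show([[-.0275,.075,.3],[-.0275,.075,.13]])
print(tw([-.0275,.075,.06]))
c=cal('top0')
for n,uv,z in(('green',(441,124),.09),('clay',(493,254),.08),('bottle',(524,173),.18),('marker',(437,183),0),('fork',(310,160),0)): print(n,atz(c,[uv],z),wt(atz(c,[uv],z)[0]).round(3))
E
```

```text
t 0.1 tray-frame tcp [-569.6 -426.5  230.4] F [ 0.3  0.2 -0.6] g 1.002
rot [-0.018  0.002  0.912]
[-0.0275, 0.075, 0.3] [ 23.21 -18.28  -2.76]
[-0.0275, 0.075, 0.13] [ 23.21 -18.27   4.04]
[ 0.61828249 -0.04153964  0.06      ]
green [[ 0.72711499 -0.29679276  0.09      ]] [ 0.025 -0.197  0.09 ]
clay [[ 0.35075894 -0.44423602  0.08      ]] [-0.374 -0.262  0.08 ]
bottle [[ 0.57491828 -0.49347715  0.18      ]] [-0.165 -0.358  0.18 ]
marker [[ 0.56228242 -0.30564763  0.        ]] [-0.138 -0.171  0.   ]
fork [[0.63374288 0.08767147 0.        ]] [0.015 0.198 0.   ]
```

Emit:
jog_arm:
  dp:
    - [0, 0, -1.5]
    - [1.2, -1.0, -2.8]
    - [2.5, -2, -2.8]
    - [3.9, -3.1, -2.8]
    - [5.4, -4.3, -2.8]
  angular:
    - [0, 0, 0]
    - [0, 0, 0.3]
    - [0, 0, 0.6]
    - [0, 0, 0.91]
    - [0, 0, 0.91]
  claw: [0, 0, 0, 0, 0]
  grip_force: 40

```text
t: 0.6
eef_pos: [0.2929, -0.5034, 0.3012]
tool_rot: [0.0, 0.994, 0.105, -0.0]
contact_force: [0.9, -0.4, -0.0]
gripper_width: 0.146
```

Run:
```python
from plan import *
show([[-.0275,.075,.3],[-.0275,.075,.13]])
```

```text
t 0.6 tray-frame tcp [-442.9 -308.   301.2] F [ 0.9 -0.4 -0. ] g 0.146
rot [ 0.     0.002 -0.022]
[-0.0275, 0.075, 0.3] [ 16.59 -15.35   0.04]
[-0.0275, 0.075, 0.13] [ 16.59 -15.35   6.84]
```

Emit:
jog_arm:
  dp:
    - [1.4, -1.3, 0]
    - [2.8, -2.6, 0]
    - [4.2, -3.9, 0]
    - [5.6, -5.2, 0]
    - [7.0, -6.5, 0]
  angular:
    - [0, 0, 0]
    - [0, 0, 0]
    - [0, 0, 0]
    - [0, 0, 0]
    - [0, 0, 0]
  claw: [0, 0, 0, 0, 0]

```text
t: 1.1
eef_pos: [0.4299, -0.3071, 0.3011]
tool_rot: [-0.0, 0.994, 0.106, -0.0]
contact_force: [-0.2, 0.1, 1.0]
gripper_width: 0.002
```

Emit:
jog_arm:
  dp:
    - [1.4, -1.3, 0]
    - [2.8, -2.6, 0]
    - [4.2, -3.9, 0]
    - [5.6, -5.2, 0]
    - [7.0, -6.5, 0]
  angular:
    - [0, 0, 0]
    - [0, 0, 0]
    - [0, 0, 0]
    - [0, 0, 0]
    - [0, 0, 0]
  claw: [0, 0, 0, 0, 0]

```text
t: 1.6
eef_pos: [0.5667, -0.1116, 0.3011]
tool_rot: [0.0, 0.994, 0.106, -0.0]
contact_force: [0.1, -0.0, -0.2]
gripper_width: 0.0
```

Run:
```python
from plan import *
show([[-.0275,.075,.3],[-.0275,.075,.13]])
```

```text
t 1.6 tray-frame tcp [-92.7  17.4 301.1] F [ 0.1 -0.  -0.2] g 0.0
rot [ 0.     0.006 -0.002]
[-0.0275, 0.075, 0.3] [ 2.61 -2.31  0.04]
[-0.0275, 0.075, 0.13] [ 2.61 -2.31  6.84]
```

Emit:
jog_arm:
  dp:
    - [1.3, -1.15, 0]
    - [2.6, -2.3, 1.0]
    - [2.6, -2.3, 3]
    - [2.6, -2.3, 5]
    - [2.6, -2.3, 6.4]
  angular:
    - [0, 0, 0]
    - [0, 0, 0]
    - [0, 0, 0]
    - [0, 0, 0]
    - [0, 0, 0]
  claw: [0, 0, 0, 0, 0]

```text
t: 2.1
eef_pos: [0.6157, -0.043, 0.1375]
tool_rot: [-0.0, 0.994, 0.106, -0.002]
contact_force: [-0.3, -1.1, -1.0]
gripper_width: -0.001
```

Run:
```python
from plan import *
show([[-.0275,.075,.06]])
snap('scene','s1');snap('top','t1')
a=cv2.imread('pics/s1.png')[120:260,190:350]; cv2.imwrite('pics/s1z.png',cv2.resize(cv2.convertScaleAbs(a,alpha=1.6),None,fx=4,fy=4,interpolation=cv2.INTER_CUBIC))
```

```text
t 2.1 tray-frame tcp [-30.3  74.1 137.5] F [-0.3 -1.1 -1. ] g -0.001
rot [-0.01   0.048  0.01 ]
[-0.0275, 0.075, 0.06] [ 0.13 -0.03  3.1 ]
```

View pics/s1z.png

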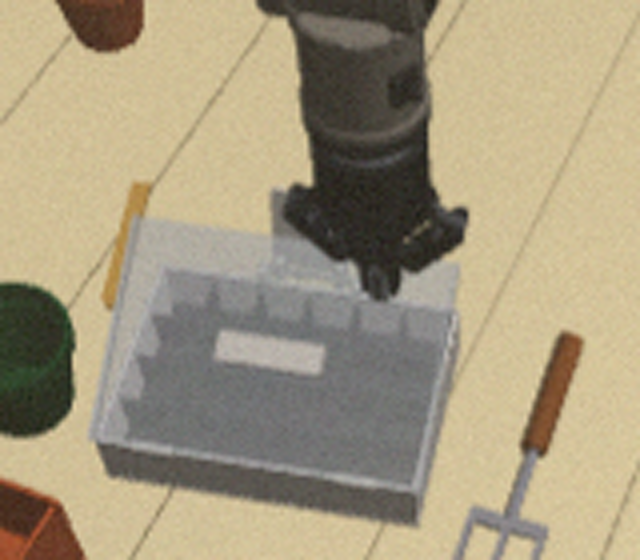

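Emit:
jog_arm:
  dp:
    - [0, 0, 0.6]
    - [0, 0, 1.2]
    - [0, 0, 1.7]
    - [0, 0, 2.1]
    - [0, 0, 2.5]
  angular:
    - [0, 0, 0]
    - [0, 0, 0]
    - [0, 0, 0]
    - [0, 0, 0]
    - [0, 0, 0]
  claw: [0, 0, 0, 0, 0]

```text
t: 2.7
eef_pos: [0.6178, -0.0435, 0.0785]
tool_rot: [0.0, 0.994, 0.106, 0.0]
contact_force: [-0.2, -0.5, 1.1]
gripper_width: -0.001
```

Emit:
jog_arm:
  dp:
    - [0, 0, 0.15]
    - [0, 0, 0.3]
    - [0, 0, 0.45]
    - [0, 0, 0.55]
    - [0, 0, 0.6]
  angular:
    - [0, 0, 0]
    - [0, 0, 0]
    - [0, 0, 0]
    - [0, 0, 0]
    - [0, 0, 0]
  claw: [0, 0, 0, 0, 0]

```text
t: 3.2
eef_pos: [0.6176, -0.0433, 0.0637]
tool_rot: [0.0, 0.994, 0.106, 0.0]
contact_force: [-1.2, 0.4, 1.1]
gripper_width: -0.002
```

Run:
```python
from plan import *
show([[-.0275,.075,.06]])
```

```text
t 3.2 tray-frame tcp [-28.5  73.4  63.7] F [-1.2  0.4  1.1] g -0.002
rot [ 0. -0.  0.]
[-0.0275, 0.075, 0.06] [ 0.04 -0.06  0.15]
```

Emit:
jog_arm:
  dp:
    - [0, 0, 0.06]
    - [0, 0, 0.12]
    - [0, 0, 0.18]
    - [0, 0, 0.24]
    - [0, 0, 0.28]
  angular:
    - [0, 0, 0]
    - [0, 0, 0]
    - [0, 0, 0]
    - [0, 0, 0]
    - [0, 0, 0]
  claw: [0, 0, 0, 0, 0]

```text
t: 3.7
eef_pos: [0.6178, -0.0433, 0.0595]
tool_rot: [0.0, 0.994, 0.106, 0.0]
contact_force: [-11.8, -0.7, 30.1]
gripper_width: -0.002
```

Run:
```python
from plan import *
show([[-.0275,.075,.06]])
snap('scene','s2');snap('top','t2')
a=cv2.imread('pics/s2.png')[120:260,190:350]; cv2.imwrite('pics/s2z.png',cv2.resize(cv2.convertScaleAbs(a,alpha=1.6),None,fx=4,fy=4,interpolation=cv2.INTER_CUBIC))
```

```text
t 3.7 tray-frame tcp [-28.4  73.4  59.5] F [-11.8  -0.7  30.1] g -0.002
rot [ 0.01   0.    -0.002]
[-0.0275, 0.075, 0.06] [ 0.03 -0.06 -0.02]
```

View pics/s2z.png

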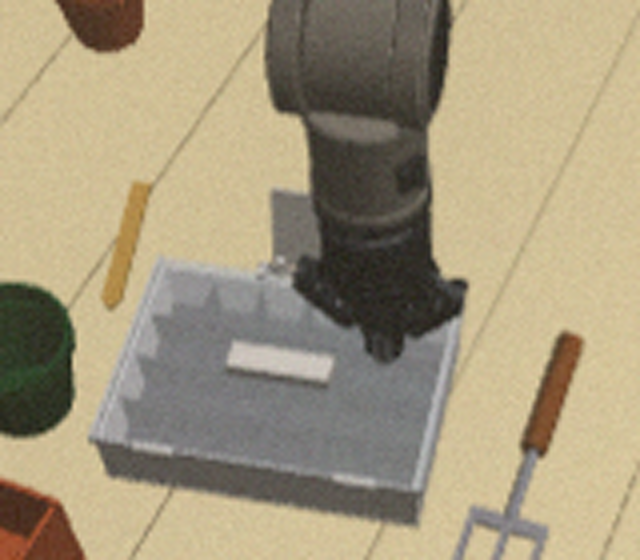

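Emit:
jog_arm:
  dp:
    - [0, 0, -1.0]
    - [0, 0, -3]
    - [0, 0, -5]
    - [-1.5, 0.8, -5]
    - [-3.2, 1.8, -5]
  angular:
    - [0, 0, 0]
    - [0, 0, 0]
    - [0, 0, 0]
    - [0, 0, 0]
    - [0, 0, 0]
  claw: [0, 0, 0, 0, 0]

```text
t: 4.3
eef_pos: [0.5506, -0.1029, 0.184]
tool_rot: [0.0, 0.994, 0.108, 0.003]
contact_force: [-0.2, -1.1, 0.4]
gripper_width: -0.003
```

Run:
```python
from plan import *
show([[-.155,0,.18],[-.155,0,.094]])
snap('scene','s3');snap('top','t3')
a=cv2.imread('pics/s3.png')[120:260,190:350]; cv2.imwrite('pics/s3z.png',cv2.resize(cv2.convertScaleAbs(a,alpha=1.6),None,fx=4,fy=4,interpolation=cv2.INTER_CUBIC))
```

```text
t 4.3 tray-frame tcp [-106.6   29.3  184. ] F [-0.2 -1.1  0.4] g -0.003
rot [ 0.01  -0.066  0.046]
[-0.155, 0, 0.18] [-1.94  1.16  0.15]
[-0.155, 0, 0.094] [-1.96  1.16  3.59]
```

View pics/s3z.png

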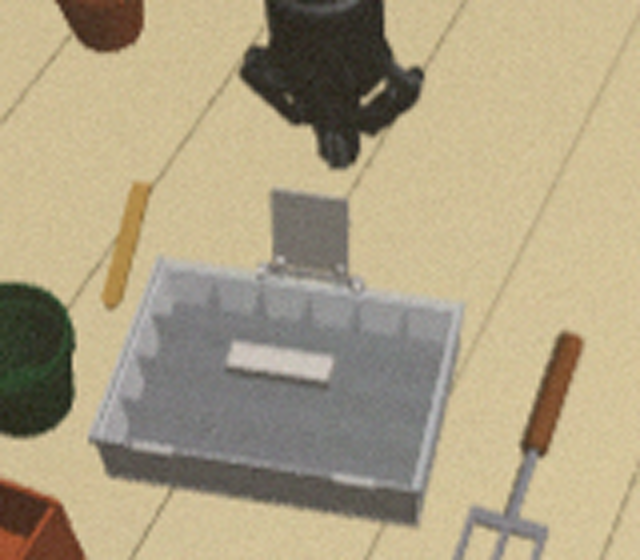

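Run:
```python
from fit import *
p=np.load('p0.npy'); c=cal('s3')
n=['lidnearR','lidnearL','lidfarR','lidfarL','tabR','tabL','lipnearR','lipnearL','lipfarR','lipfarL']
q=np.r_[p,.001]; q[3]=0
uv=(proj(c,model(q,n))-[190,120]+.5)*4-.5
for a,b in zip(n,uv.round(0)): print(a,b)
a=cv2.imread('pics/t3.png')[100:200,310:440]; cv2.imwrite('pics/t3z.png',cv2.resize(cv2.convertScaleAbs(a,alpha=1.8),None,fx=6,fy=6,interpolation=cv2.INTER_CUBIC)[:600])
print((proj(cal('t3'),model(q,n))-[310,100]+.5).round(1)*6)
```

```text
lidnearR [161. 253.]
lidnearL [465. 299.]
lidfarR [ 91. 435.]
lidfarL [421. 488.]
tabR [272. 186.]
tabL [350. 197.]
lipnearR [235. 340.]
lipnearL [336. 355.]
lipfarR [227. 364.]
lipfarL [329. 380.]
[[674.4 411. ]
 [191.4 514.2]
 [599.4  79.8]
 [119.4 182.4]
 [526.8 486. ]
 [400.8 513. ]
 [479.4 290.4]
 [324.  324. ]
 [469.8 247.2]
 [314.4 280.2]]
```

View pics/t3z.png

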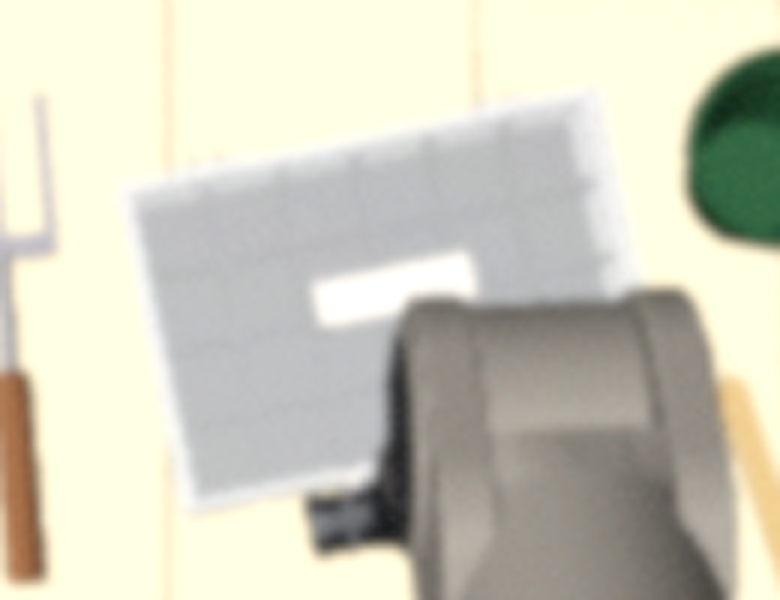

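Run:
```python
from fit import *
s={'lidnearR':(163,262),'lidnearL':(464,303),'lidfarR':(95,440),'lidfarL':(420,490),'tabR':(272,192),'tabL':(348,200),'lipnearR':(232,341),'lipnearL':(334,354),'lipfarR':(226,367),'lipfarL':(330,384)}
t={'lidfarL':(124,185),'lidfarR':(597,92),'lidnearL':(191,508),'lipfarL':(314,285),'lipfarR':(472,253),'lipnearL':(322,327)}
t={k:((u+.5)/6-.5+310,(v+.5)/6-.5+100) for k,(u,v) in t.items()}
s={k:((u+.5)/4-.5+190,(v+.5)/4-.5+120) for k,(u,v) in s.items()}
p=dofit([(cal('t3'),t),(cal('s3'),s)],[.66,-.11,.2,.0,2.0]); print(p.round(4)); np.save('p3.npy',p)
```

```text
lidfarL [-0.7 -0.4]
lidfarR [ 0.5 -1.9]
lidnearL [-0.   1.2]
lipfarL [ 0.1 -0.4]
lipfarR [-0.4 -0.5]
lipnearL [ 0.3 -0.1]
lidnearR [-0.2 -0.6]
lidnearL [0.2 0.5]
lidfarR [-1.  -1.3]
lidfarL [ 0.2 -0.7]
tabR [-0.5 -0.6]
tabL [0.  0.3]
lipnearR [0.8 0.3]
lipnearL [0.7 1. ]
lipfarR [ 0.3 -0.4]
lipfarL [-0.1 -0.7]
sd [0.0011 0.0009 0.0091 0.0232 0.0527]
[ 0.6608 -0.1094  0.2114 -0.05    1.7831]
```

Emit:
jog_arm:
  dp:
    - [-1.0, 0.6, 0]
    - [-1.94, 1.17, 0.4]
    - [-1.94, 1.17, 2.0]
    - [-1.94, 1.17, 3.6]
    - [-1.94, 1.17, 3.6]
  angular:
    - [0, 0, 0]
    - [0, 0, 0]
    - [0, 0, 0]
    - [0, 0, 0]
    - [0, 0, 0]
  claw: [0, 0, 0, 0, 0]

```text
t: 4.9
eef_pos: [0.5039, -0.1424, 0.0876]
tool_rot: [-0.001, 0.994, 0.106, -0.004]
contact_force: [-1.0, -0.1, 0.7]
gripper_width: -0.001
```

Run:
```python
from plan import *
show([[-.1095,0,.092],[-.095,0,.094]])
```

```text
t 4.9 tray-frame tcp [-160.6    0.5   87.6] F [-1.  -0.1  0.7] g -0.001
rot [-0.044  0.092 -0.002]
[-0.1095, 0, 0.092] [ 2.04  0.02 -0.19]
[-0.095, 0, 0.094] [ 2.62  0.02 -0.28]
```

Emit:
jog_arm:
  dp:
    - [0.4, 0, 0]
    - [0.8, 0, 0]
    - [1.2, 0, 0]
    - [1.6, 0, 0]
    - [1.9, 0, 0]
  angular:
    - [0, 0, 0]
    - [0, 0, 0]
    - [0, 0, 0]
    - [0, 0, 0]
    - [0, 0, 0]
  claw: [0, 0, 0, 0, 0]

```text
t: 5.4
eef_pos: [0.5558, -0.1326, 0.0927]
tool_rot: [0.0, 0.994, 0.106, 0.001]
contact_force: [-1.0, -0.1, 0.4]
gripper_width: -0.004
```

Run:
```python
from plan import *
show([[-.1095,0,.092],[-.095,0,.094]])
snap('scene','s4');snap('top','t4')
a=cv2.imread('pics/s4.png')[120:260,190:350]; cv2.imwrite('pics/s4z.png',cv2.resize(cv2.convertScaleAbs(a,alpha=1.6),None,fx=4,fy=4,interpolation=cv2.INTER_CUBIC))
```

```text
t 5.4 tray-frame tcp [-107.8   -0.9   92.7] F [-1.  -0.1  0.4] g -0.004
rot [ 0.008 -0.018  0.006]
[-0.1095, 0, 0.092] [-0.07 -0.04  0.03]
[-0.095, 0, 0.094] [ 0.51 -0.03 -0.05]
```

View pics/s4z.png

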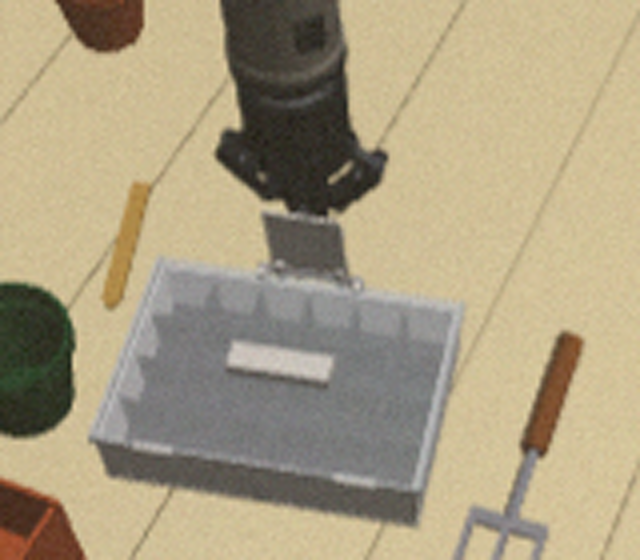

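Emit:
jog_arm:
  dp:
    - [0.35, 0, 0]
    - [0.7, 0, 0]
    - [0.95, 0, 0.1]
    - [1.2, 0, 0.24]
    - [1.4, 0, 0.47]
  angular:
    - [0, 0, 0]
    - [0, 0, 0]
    - [0, 0, 0]
    - [0, 0, 0]
    - [0, 0, 0]
  claw: [0, 0, 0, 0, 0]

```text
t: 6.0
eef_pos: [0.5894, -0.1255, 0.08]
tool_rot: [0.0, 0.994, 0.106, 0.001]
contact_force: [-0.5, 0.1, 1.8]
gripper_width: 0.001
```

Run:
```python
from plan import *
show([[-.0695,0,.075],[-.0665,0,.064]])
snap('scene','s5')
a=cv2.imread('pics/s5.png')[120:260,190:350]; cv2.imwrite('pics/s5z.png',cv2.resize(cv2.convertScaleAbs(a,alpha=1.6),None,fx=4,fy=4,interpolation=cv2.INTER_CUBIC))
```

```text
t 6.0 tray-frame tcp [-73.4  -0.9  80. ] F [-0.5  0.1  1.8] g 0.001
rot [ 0.004 -0.014  0.002]
[-0.0695, 0, 0.075] [ 0.16 -0.04  0.2 ]
[-0.0665, 0, 0.064] [ 0.28 -0.04  0.64]
```

View pics/s5z.png

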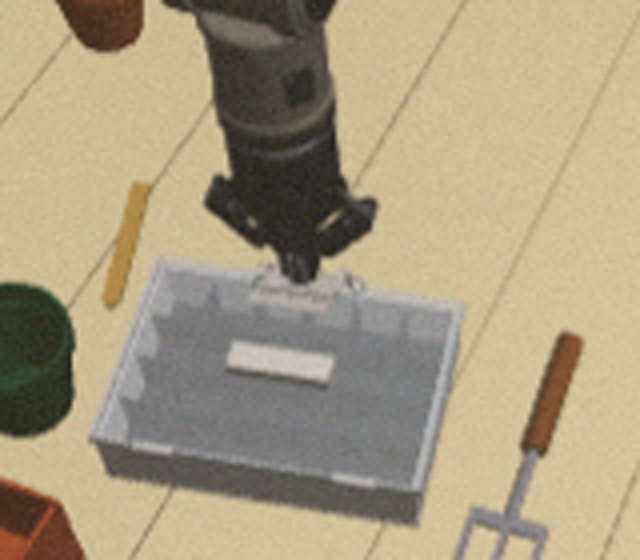

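Emit:
jog_arm:
  dp:
    - [0.12, 0, 0.2]
    - [0.2, 0, 0.4]
    - [0.24, 0, 0.55]
    - [0.24, 0, 0.64]
    - [0.24, 0, 0.66]
  angular:
    - [0, 0, 0]
    - [0, 0, 0]
    - [0, 0, 0]
    - [0, 0, 0]
    - [0, 0, 0]
  claw: [0, 0, 0, 0, 0]

```text
t: 6.55
eef_pos: [0.5947, -0.1241, 0.064]
tool_rot: [-0.0, 0.994, 0.106, 0.0]
contact_force: [-0.1, 1.4, 6.7]
gripper_width: -0.002
```

Run:
```python
from plan import *
show([[-.0515,0,.063],[-.0365,0,.063]])
snap('scene','s6')
a=cv2.imread('pics/s6.png')[160:230,220:300]; cv2.imwrite('pics/s6z.png',cv2.resize(cv2.convertScaleAbs(a,alpha=1.6),None,fx=8,fy=8,interpolation=cv2.INTER_CUBIC))
```

```text
t 6.55 tray-frame tcp [-68.   -0.7  64. ] F [-0.1  1.4  6.7] g -0.002
rot [ 0.   -0.01  0.  ]
[-0.0515, 0, 0.063] [ 0.66 -0.03  0.04]
[-0.0365, 0, 0.063] [ 1.26 -0.03  0.04]
```

View pics/s6z.png

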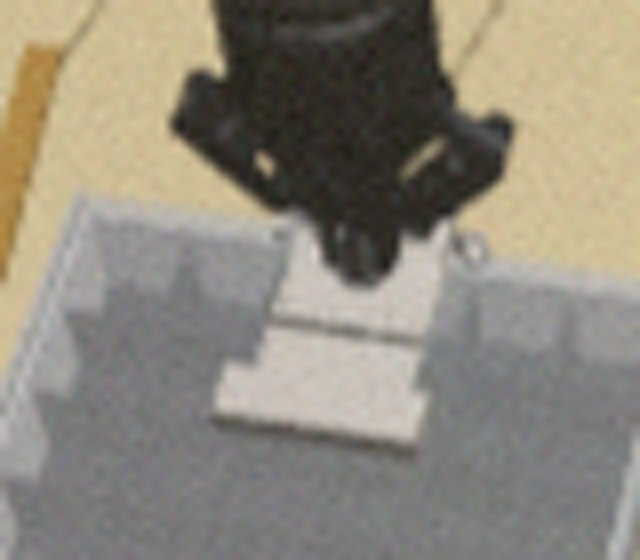

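Emit:
jog_arm:
  dp:
    - [0.2, 0, 0.0]
    - [0.4, 0, 0.0]
    - [0.6, 0, 0.0]
    - [0.75, 0, 0]
    - [0.9, 0, 0]
  angular:
    - [0, 0, 0]
    - [0, 0, 0]
    - [0, 0, 0]
    - [0, 0, 0]
    - [0, 0, 0]
  claw: [0, 0, 0, 0, 0]

```text
t: 7.1
eef_pos: [0.6136, -0.1206, 0.0636]
tool_rot: [0.0, 0.994, 0.106, -0.003]
contact_force: [-7.9, -0.1, 11.4]
gripper_width: 0.0
```

Run:
```python
from plan import *
show([[-.0365,0,.063]])
snap('scene','s7')
a=cv2.imread('pics/s7.png')[160:230,220:300]; cv2.imwrite('pics/s7z.png',cv2.resize(cv2.convertScaleAbs(a,alpha=1.6),None,fx=8,fy=8,interpolation=cv2.INTER_CUBIC))
```

```text
t 7.1 tray-frame tcp [-48.8  -1.3  63.6] F [-7.9 -0.1 11.4] g 0.0
rot [ 0.002  0.064 -0.01 ]
[-0.0365, 0, 0.063] [ 0.49 -0.05  0.02]
```

View pics/s7z.png

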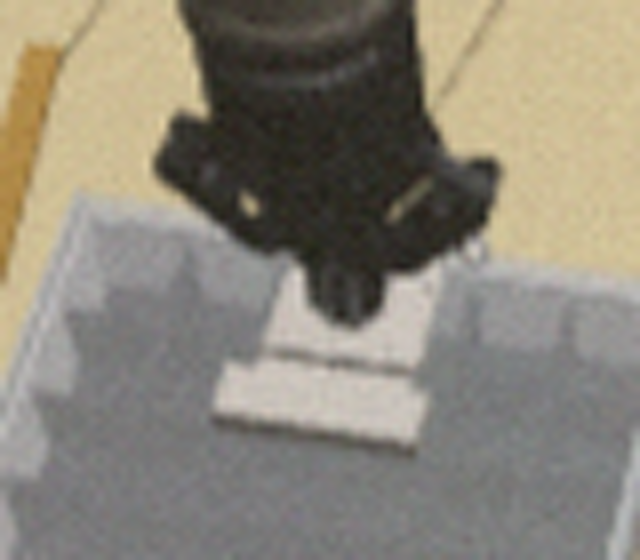

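Emit:
jog_arm:
  dp:
    - [0.12, 0, 0.0]
    - [0.24, 0, 0.0]
    - [0.36, 0, 0.0]
    - [0.45, 0, 0]
    - [0.5, 0, 0]
  angular:
    - [0, 0, 0]
    - [0, 0, 0]
    - [0, 0, 0]
    - [0, 0, 0]
    - [0, 0, 0]
  claw: [0, 0, 0, 0, 0]

```text
t: 7.65
eef_pos: [0.6246, -0.1186, 0.0631]
tool_rot: [0.001, 0.994, 0.105, -0.004]
contact_force: [-11.6, -2.0, 10.2]
gripper_width: -0.002
```

Run:
```python
from plan import *
show([[-.0365,0,.063]])
snap('scene','s8')
a=cv2.imread('pics/s8.png')[160:230,220:300]; cv2.imwrite('pics/s8z.png',cv2.resize(cv2.convertScaleAbs(a,alpha=1.6),None,fx=8,fy=8,interpolation=cv2.INTER_CUBIC))
```

```text
t 7.65 tray-frame tcp [-37.6  -1.6  63.1] F [-11.6  -2.   10.2] g -0.002
rot [ 0.002  0.094 -0.014]
[-0.0365, 0, 0.063] [ 0.04 -0.06  0.01]
```

View pics/s8z.png

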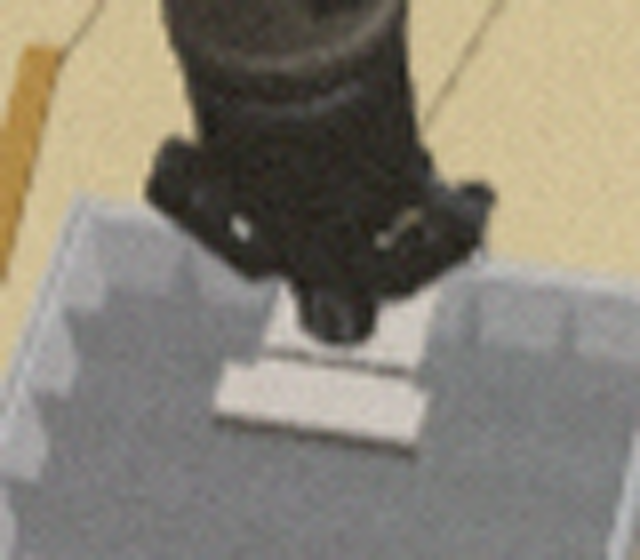

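Run:
```python
from plan import *
c=cal('s8')
P=np.load('p0.npy')
for sl in(0,.0115,.015):
  for d,z in((.048,.071),(.053,.071),(.053,.064)):
    uv=proj(c,[tw([-.0885+d+sl,s*.03,z]) for s in(-1,1)])
    print(sl,d,z,((uv-[220,160]+.5)*8).round(0).tolist())
```

```text
0 0.048 0.071 [[276.0, 300.0], [430.0, 323.0]]
0 0.053 0.071 [[272.0, 310.0], [426.0, 333.0]]
0 0.053 0.064 [[274.0, 321.0], [428.0, 344.0]]
0.0115 0.048 0.071 [[268.0, 324.0], [422.0, 347.0]]
0.0115 0.053 0.071 [[264.0, 335.0], [419.0, 358.0]]
0.0115 0.053 0.064 [[266.0, 345.0], [421.0, 369.0]]
0.015 0.048 0.071 [[265.0, 331.0], [420.0, 355.0]]
0.015 0.053 0.071 [[262.0, 342.0], [417.0, 366.0]]
0.015 0.053 0.064 [[264.0, 353.0], [419.0, 376.0]]
```

Emit:
jog_arm:
  dp:
    - [0.05, 0, 0.0]
    - [0.1, 0, 0.0]
    - [0.15, 0, 0.0]
    - [0.2, 0, 0]
    - [0.2, 0, 0]
  angular:
    - [0, 0, 0]
    - [0, 0, 0]
    - [0, 0, 0]
    - [0, 0, 0]
    - [0, 0, 0]
  claw: [0, 0, 0, 0, 0]

```text
t: 8.2
eef_pos: [0.6248, -0.1187, 0.0624]
tool_rot: [0.001, 0.994, 0.105, -0.009]
contact_force: [-21.4, -3.0, 19.0]
gripper_width: 0.002
```

Emit:
jog_arm:
  dp:
    - [0, 0, -0.1]
    - [-0.1, 0, -0.2]
    - [-0.2, 0, -0.5]
    - [-0.2, 0, -1.2]
    - [-0.2, 0, -2.5]
  angular:
    - [0, 0, 0]
    - [0, 0, 0]
    - [0, 0, 0]
    - [0, 0, 0]
    - [0, 0, 0]
  claw: [0, 0, 0, 0, 0]

```text
t: 8.7
eef_pos: [0.6261, -0.117, 0.1242]
tool_rot: [-0.001, 0.994, 0.106, -0.003]
contact_force: [0.4, -0.4, -0.0]
gripper_width: -0.002
```

Emit:
jog_arm:
  dp:
    - [0, 0, -1.5]
    - [-1, 0, -3.0]
    - [-2.5, 0, -4]
    - [-4.5, 0, -4.5]
    - [-6, 0, -4.5]
  angular:
    - [0, 0, 0]
    - [0, 0, 0]
    - [0, 0, 0]
    - [0, 0, 0]
    - [0, 0, 0]
  claw: [0, 0, 0, 0, 0]

```text
t: 9.2
eef_pos: [0.4805, -0.1494, 0.2405]
tool_rot: [0.001, 0.994, 0.106, 0.001]
contact_force: [-0.1, -1.1, -0.0]
gripper_width: -0.004
```

Run:
```python
from plan import *
show([])
snap('scene','s9'); snap('top','t9')
a=cv2.imread('pics/s9.png')[160:230,220:300]; cv2.imwrite('pics/s9z.png',cv2.resize(cv2.convertScaleAbs(a,alpha=1.6),None,fx=8,fy=8,interpolation=cv2.INTER_CUBIC))
```

```text
t 9.2 tray-frame tcp [-184.9   -1.4  240.5] F [-0.1 -1.1 -0. ] g -0.004
rot [ 0.024 -0.03  -0.008]
```

View pics/s9z.png

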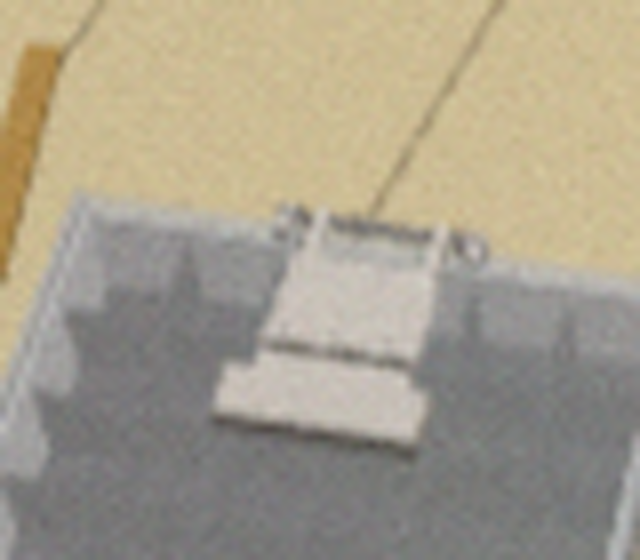

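View pics/s9.png

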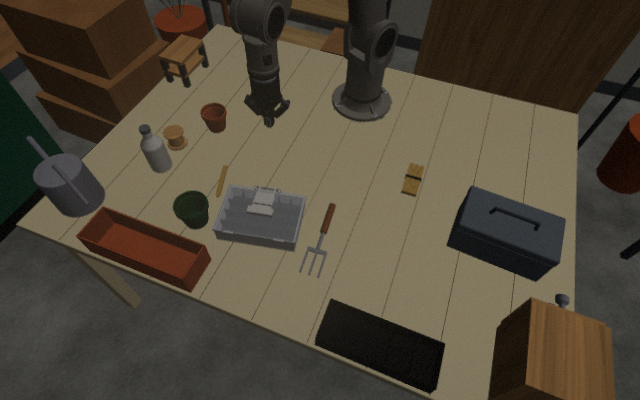

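Run:
```python
from plan import *
c=cal('s9')
# local offset from lip corners: observed vs predicted
print('lip pred',((proj(c,[tw([-.0095+dx,s*.039,.072]) for dx in(0,.022) for s in(-1,1)])-[220,160]+.5)*8).round(0).tolist())
for a in (0,.06):
 for sl in(0.0075,.0115,.015):
  for d,h in((.053,.010),(.053,.003)):
    dd=d+sl
    uv=proj(c,[tw([-.0885+dd*np.cos(a)-h*np.sin(a),s*.03,.061+dd*np.sin(a)+h*np.cos(a)]) for s in(-1,1)])
    print(a,sl,h,((uv-[220,160]+.5)*8).round(0).tolist())
for n in('8','9'):
    a=cv2.imread('pics/s%s.png'%n)[160:230,220:300]
    g=cv2.GaussianBlur(a.astype(np.float32).mean(2),(0,0),.6)
    for col in (39,41,43,45): print(n,col,g[36:56,col].round(0).astype(int).tolist())
```

```text
lip pred [[230.0, 361.0], [434.0, 392.0], [214.0, 409.0], [420.0, 441.0]]
0 0.0075 0.01 [[267.0, 326.0], [422.0, 350.0]]
0 0.0075 0.003 [[269.0, 337.0], [423.0, 360.0]]
0 0.0115 0.01 [[264.0, 335.0], [419.0, 358.0]]
0 0.0115 0.003 [[266.0, 345.0], [421.0, 369.0]]
0 0.015 0.01 [[262.0, 342.0], [417.0, 366.0]]
0 0.015 0.003 [[264.0, 353.0], [419.0, 376.0]]
0.06 0.0075 0.01 [[266.0, 319.0], [422.0, 343.0]]
0.06 0.0075 0.003 [[268.0, 331.0], [423.0, 354.0]]
0.06 0.0115 0.01 [[263.0, 327.0], [419.0, 351.0]]
0.06 0.0115 0.003 [[265.0, 339.0], [420.0, 362.0]]
0.06 0.015 0.01 [[261.0, 334.0], [417.0, 358.0]]
0.06 0.015 0.003 [[263.0, 346.0], [418.0, 369.0]]
8 39 [33, 39, 39, 38, 41, 54, 80, 102, 97, 99, 116, 121, 120, 120, 120, 119, 110, 85, 62, 66]
8 41 [32, 36, 35, 33, 32, 34, 45, 80, 93, 89, 109, 119, 120, 120, 120, 120, 117, 94, 64, 62]
8 43 [28, 31, 37, 40, 44, 45, 50, 77, 91, 87, 104, 119, 120, 120, 122, 121, 117, 102, 74, 59]
8 45 [24, 26, 26, 28, 29, 37, 64, 97, 105, 90, 97, 117, 121, 121, 121, 121, 121, 110, 83, 60]
9 39 [121, 120, 121, 120, 120, 118, 112, 98, 98, 114, 119, 119, 118, 119, 119, 118, 108, 83, 60, 64]
9 41 [121, 120, 120, 120, 121, 116, 111, 96, 91, 109, 118, 119, 120, 119, 118, 118, 114, 94, 65, 62]
9 43 [120, 120, 120, 119, 119, 120, 115, 96, 81, 99, 117, 119, 119, 119, 119, 118, 116, 100, 74, 62]
9 45 [120, 119, 120, 119, 121, 121, 117, 107, 90, 98, 116, 120, 120, 119, 119, 119, 117, 108, 84, 61]
```

Run:
```python
from h import *
o=get_obs(); print(o['t'],o['eef_pos'],o['contact_force'])
print(hand_in())
```

```text
9.3 [ 0.47668256 -0.15071776  0.23870156] [ 0.36177473 -0.56812579 -0.54614742]
the job is handed in; nothing more can be done
None
```

I pressed the lid shut on its left point with closed fingertips. Then I folded the tab over, pushed it home by its ridge, backed off and handed the job in at 9.3 s.

**Lid:** it stopped at z ≈ 59.5 mm under 30 N (60 mm expected). The pictures after lifting off show it shut.

**Tab:**
- **Push home:** at the end the fingertips no longer advanced while the push force rose to about 21 N, so the tab was against its stop.
- **After release:** the last picture shows the tab still down, with its end beneath the lip. I estimate the slide from the ridge line at about 15 mm, against the 11.5 mm needed.
- **Drag before the push:** friction under the fingertips pulled most of the slide home before they reached the ridge. The ridge push only confirmed the stop.

**Clearance:** at hand-in the tool was at z ≈ 0.24 m with only noise-level force on it. In the final scene picture the other objects look unmoved, though I did not measure them.

**Uncertain points:** corner fits disagreed by up to about 2–3 pixels (roughly 6–8 mm at the worst corner). Fitting the shut lid gave −0.05 rad instead of 0, which is within about two standard deviations. The final picture could not show the gap beneath the lip directly.

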